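# Clamp the culture canister shut

### The arm

A 6-joint arm with a two-finger parallel gripper is mounted at the origin on the work surface. World frame = base frame: x ahead of the robot, y to its left, z up, the work surface at z = 0. Lengths are in mm, angles in rad, forces in N, time in s.
With the tool pointing down it reaches from about 300 to 750 mm from the base axis. Payload 8.5 kg.
Tool frame: the origin (TCP) lies between the finger pads; the fingertips stand 22 mm ahead of it and the grasp point (between the pads) lies 3 mm ahead of it; z points along the fingers, y is the direction in which the jaws open and shut (so a half turn about z gives the same grasp; the last joint's range is limited). The gripper opens to 85 mm and grips with 20 to 120 N. Pads are 22 mm wide; open, the fingers measure 114 mm over their backs; the gripper's body (76 mm by 85 mm) begins 54 mm behind the grasp point. The pads swing forward as they close: fully open they stand 13 mm farther back than shut.
Start: joints at [1.084, 0.381, 1.297, -0, 1.464, -0.215], TCP at [147.648, 529.793, 253.322] pointing down, gripper open.
Joint ranges: [-3.11, 3.11], [-0.89, 2.33], [0.22, 2.48], [-1.42, 4.56], [0.17, 2.85], [-2.88, 2.88]. Speed limits (rad/s): [2.39, 2.39, 3.14, 3.14, 3.14, 3.14].

### API

Orientations are given as a unit quaternion [x, y, z, w].
In Python, from bench import bot gives the robot as it stands. Calls block until the motion is done:
- bot.move_ptp(position, orientation): joint-space move of the TCP to a pose.
- bot.line_to(position, v=150, rotation=None, guard=None): straight line of the TCP; rotation=None keeps the orientation; v is the mean speed in mm/s. With guard (N) it stops when the force on the tool has changed by that much, and returns True; else False.
- bot.move_j(angles): joint-space move.
- bot.gripper_to(opening, grip_force=None): opening from 0.0 (shut) to 1.0 (fully open); grip_force is the grip in N (None keeps the last); returns when the fingers have stopped.
- bot.dwell(seconds).
- bot.ik(position, orientation): joint angles nearest the present ones, or None.
- bot.get_state(): the state.
- bot.get_image(name): name is "scene" or "top"; returns (picture, depth): 384x512x3 uint8, blue, green, red; 384x512 float32, mm along the optical axis (not along the pixel's ray), 0 where there is no reading.
- bot.camera_params(name): a dict with "mtx" (3x3 intrinsics, pixels), "k1" (the pictures are not rectified: a ray, as slopes to the right and down, at radius r is drawn at 1 + k1 r^2 times it, then the intrinsics apply), "extrinsics" (4x4, takes a point from world to camera coordinates). Camera axes: x right, y down, z forward; pixel columns grow to the right and rows downward; lengths in mm; the calibration is good to about 2 mm. A picture is of the moment at which its call begins. camera_params takes no time and is no camera call.
A pose or a line that the arm cannot do raises bot.MotionError and nothing moves.
- bot.sign_off(): hands the job in, once; it reports no verdict.
The state is a dict: "clock": time; "qpos": joint angles; "qd": joint speeds; "effort": joint torques, N m; "tool_pos": TCP position; "ee_rot": TCP orientation; "contact_force": force on the tool from outside, world axes, zero at the start; "ft_torque": the same for the moment, N m; "finger_gap": opening from 0.0 (shut) to 1.0 (fully open).
Only numpy, scipy, OpenCV 4.12 (cv2) and the standard library are available. Lean on these libraries where they do the work, as an engineer would, in place of code of your own. Each camera call takes 0.05 s, during which the arm holds its last target.

### The job

Put the larger of the two loose lids on the open steel canister, grip bridge lined up so that its groove lies along the wire bail's crossbar when that stands upright, and let go of it while the bail is still folded down. Then swing the bail up and over the lid's near lip until its crossbar snaps into the groove and clamps the lid down on its seal. Leave the small lid, the herb jar and the cheese mold where they are.

Things in the scene. Friction and masses are not known exactly. Their poses are not given: they have to be found in the camera images.
- canister: Open round steel canister fixed to the table: body 92 mm across, neck 76 mm, rim 110 mm up; 130 x 130 x 6 mm foot plate. Origin: centre of its underside on the table; z up; y is the bail's hinge direction. The hinge line is at x = 0, z = 67 mm. The bail starts folded down on the +x side.
- mouth (a point): Centre of the open canister's mouth (68 mm inside), 114 mm above the table, level with the top of the free seal ring. Axes as the canister's. With the lid in place lid_grip is 14 mm above this point, about 12 mm when clamped; the spigot has 2 mm play all round; the flange rests on the seal.
- bail (a joint): Wire bail's angle (rad): 0 upright, crossbar above the canister's axis; +1.25 folded down on its +x side, -1.25 on the other (end stops). Stiff pivots: it stays where put (0.6 N moves it). With the lid on, the bar meets the ramp at about 0.33, is hardest to push (9 to 16 N) at about 0.12, then drops into the groove near 0. Pushed further it runs hard against the other lip.
- bail_bar (a point): Middle of the bail's crossbar: a straight round steel wire 6 mm thick, 108 mm long along the canister's y axis, 72 mm from the hinge line. Two straight wire arms of the same thickness run at y = -54 and +54 mm down to the pivots on the canister's sides.
- lid_grip (a point): Larger loose lid, 0.25 kg: point on its axis 24 mm above its underside, in the grip bridge. x across the groove, y along it, z up; a half turn about z changes nothing. Spigot below 64 mm across, 10 mm deep, bevelled (the lid lies on it); flange 80 mm across, 10 to 14 mm up. Bridge on the flange: 24 mm wide along y with flat sides, 46 mm long along x (52 mm with the ramps).
- lid_groove (a point): Middle of the groove's floor on the larger lid's bridge, on its axis, 34 mm above its underside; axes as lid_grip. The bridge is full length (46 mm) up to 27 mm above the underside. Two rounded lips along y at x = -7.5 and +7.5 mm, tops 36 mm above the underside, bound the groove; outside each a ramp falls at 30 degrees.
- seal (a joint): How far the canister's rubber seal is pressed down (m): 0 free, at most 0.007. About 4 N begins to press it, then 2 N more per mm. The lid's own weight does not press it; the clamped bail presses it about 1.5 mm.
- small_lid_grip (a point): A smaller loose lid of the same form, flange 60 mm across, which does not fit and is to be left alone; point on its axis 20 mm above its underside.
- closed_canister: A second canister of the same size, fixed and already clamped: it shows how the finished job looks. Bail upright; origin at the centre of its underside; its highest point is about 142 mm up.
- herb_jar: Green glass jar of herbs, 52 mm across, 85 mm high; origin at the centre of its underside. Leave it alone.
- mold: White round cheese mold (cup), 90 mm across, 75 mm high; origin at the centre of its underside. Leave it alone.
There are look-alikes about, which are no part of the job. What is shaped like the part that bears lid_grip but black or red is not meant. Leave any pink look-alike of the canister alone.

How it is judged:
By the outcome, as a careful person would: the job done as asked, in the order asked, and still so for the second after the job is handed in, with the robot touching nothing.
It also fails if it takes over 61 s, if anything falls off the work surface, if the arm or the gripper's body presses on something with over 40 N, if the wrist force passes 120 N, or if a joint passes its speed limit or range.

## Working session

There is one attempt and no reset: what is moved stays moved. The work goes in short steps, each a Python script; the robot and the scene stay as the last script left them, time stands still between calls to the robot, and variables do not carry over. Pictures are saved under pics/ and viewed, and the job is handed in when it is done.

```bash
ls; mkdir -p pics
python3 - <<'E'
from bench import bot
import cv2,numpy as np
for n in("scene","top"):
    im,d=bot.get_image(n); cv2.imwrite(f"pics/{n}0.png",im); np.save(f"pics/{n}0.npy",d)
    p=bot.camera_params(n);print(n,p, (d>0).mean())
s=bot.get_state();print(s)
E
```

```text
pics
scene {'mtx': array([[485.16632   ,   0.        , 254.77499738],
       [  0.        , 485.16632   , 190.37924618],
       [  0.        ,   0.        ,   1.        ]]), 'k1': -0.21212907998954256, 'extrinsics': array([[-7.26209330e-01,  6.87271187e-01,  1.66830636e-02,
         3.63885495e+02],
       [ 4.96168865e-01,  5.40768338e-01, -6.79254048e-01,
        -1.60442451e+02],
       [-4.75853409e-01, -4.85003010e-01, -7.33713577e-01,
         1.85233891e+03],
       [ 0.00000000e+00,  0.00000000e+00,  0.00000000e+00,
         1.00000000e+00]])} 0.9958140055338541
top {'mtx': array([[431.35541581,   0.        , 256.82074511],
       [  0.        , 431.35541581, 195.74177876],
       [  0.        ,   0.        ,   1.        ]]), 'k1': -0.06750710945850817, 'extrinsics': array([[-6.18813776e-03, -9.99466801e-01,  3.20596522e-02,
        -6.63526766e+01],
       [-9.98466257e-01,  4.41170372e-03, -5.51876024e-02,
         4.76982752e+02],
       [ 5.50167387e-02, -3.23519894e-02, -9.97961175e-01,
         1.28662522e+03],
       [ 0.00000000e+00,  0.00000000e+00,  0.00000000e+00,
         1.00000000e+00]])} 0.9958292643229166
{'clock': 0.1, 'qpos': array([ 1.08369741e+00,  3.81117009e-01,  1.29816200e+00,  1.58066139e-05,
        1.46363832e+00, -2.15283020e-01]), 'qd': array([ 0.00074898,  0.00160201, -0.00365125, -0.00088875,  0.00041477,
       -0.00109219]), 'effort': array([ 3.39805498e-03, -4.49217832e+01, -2.31655866e+01, -2.13222356e-04,
        3.63248633e-03, -3.35136633e-05]), 'tool_pos': array([147.53765762, 529.58956511, 252.78749519]), 'ee_rot': array([ 1.35490757e-01,  9.90778389e-01, -6.19208361e-04, -2.35232958e-04]), 'contact_force': array([-0.78666724, -0.6205398 ,  0.62985544]), 'ft_torque': array([-0.03423416, -0.01356654,  0.02009622]), 'finger_gap': 0.9997636168802302}
```

View pics/scene0.png

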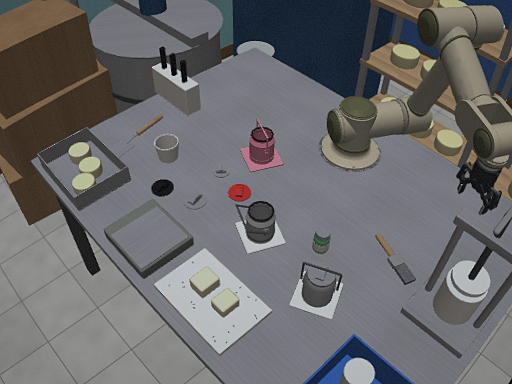

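View pics/top0.png

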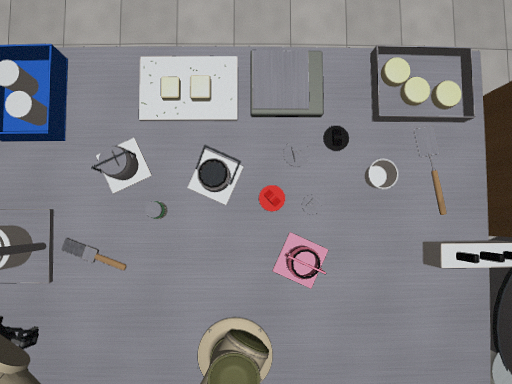

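The top view shows the open canister at about (214,175) and the clamped one at (120,163). Candidates for the lid in the top view:
- grey disc (292,154), scene (195,201)
- smaller grey disc (310,204), scene (221,171)
- black (336,138)
- red (271,198)

By the description it should be the larger grey one, so I'll crop in to check.

Run:
```python
import cv2,numpy as np
t=cv2.imread("pics/top0.png");s=cv2.imread("pics/scene0.png")
def crop(im,x,y,w,h):
    c=im[y:y+h,x:x+w]; c=cv2.resize(c,(400,300),interpolation=cv2.INTER_CUBIC); return cv2.convertScaleAbs(c,alpha=1.5)
cv2.imwrite("pics/crops.png",np.vstack([np.hstack([crop(t,260,130,80,60),crop(t,280,180,80,60)]),np.hstack([crop(s,165,155,80,60),crop(s,225,190,80,60)])]))
cv2.imwrite("pics/can.png",np.hstack([crop(t,180,140,80,60),crop(t,85,130,80,60)]))
```

```text
(no output)
```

View pics/crops.png

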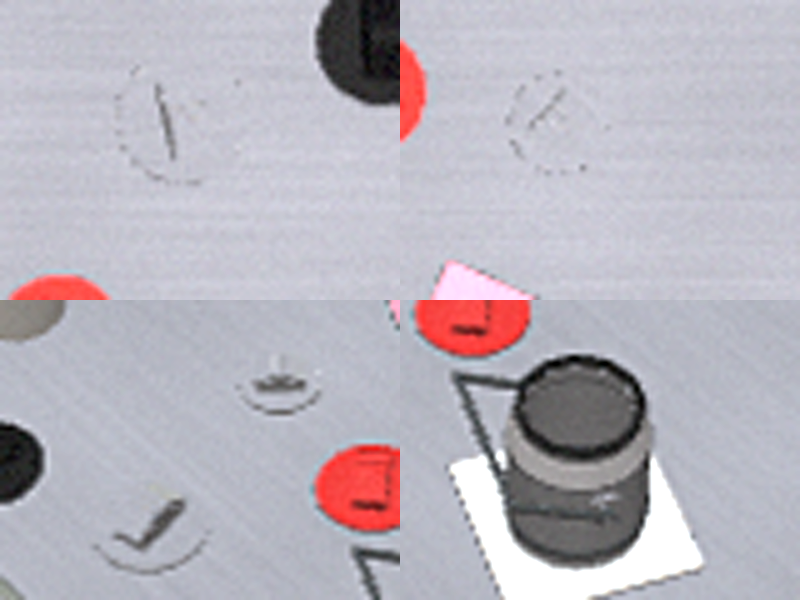

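View pics/can.png

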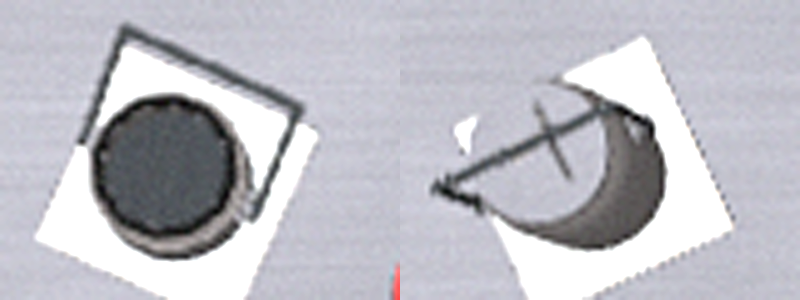

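Top-left crop: the larger lid has its flange outline around top (293,155), with the bridge's dark flank running near-vertically in the picture. The smaller one is at (310,204). Next I'll turn depth and pixels into world points.

```bash
cat > h.py <<'E'
import numpy as np,cv2
from bench import bot
def cloud(name,im,d):
    p=bot.camera_params(name);K=p["mtx"];k1=p["k1"];E=p["extrinsics"]
    h,w=d.shape;u,v=np.meshgrid(np.arange(w),np.arange(h))
    pts=np.stack([u,v],-1).reshape(-1,1,2).astype(float)
    n=cv2.undistortPoints(pts,K,np.array([k1,0,0,0,0.])).reshape(h,w,2)
    z=d.astype(float)
    c=np.stack([n[...,0]*z,n[...,1]*z,z],-1)
    return (c-E[:3,3])@E[:3,:3], n, p
def ray(name,px,zw):
    p=bot.camera_params(name);E=p["extrinsics"]
    n=cv2.undistortPoints(np.array(px,float).reshape(-1,1,2),p["mtx"],np.array([p["k1"],0,0,0,0.])).reshape(-1,2)
    R=E[:3,:3];c=-R.T@E[:3,3]
    dr=np.c_[n,np.ones(len(n))]@R
    return c+dr*((zw-c[2])/dr[:,2])[:,None]
def proj(name,P):
    p=bot.camera_params(name);E=p["extrinsics"]
    return cv2.projectPoints(np.atleast_2d(P).astype(float),cv2.Rodrigues(E[:3,:3])[0],E[:3,3],p["mtx"],np.array([p["k1"],0,0,0,0.]))[0].reshape(-1,2)
E
python3 - <<'E'
from h import *
for n,c in(("top",(292,154)),("scene",(195,201))):
    im=cv2.imread(f"pics/{n}0.png");d=np.load(f"pics/{n}0.npy")
    P,_,_=cloud(n,im,d)
    np.set_printoptions(linewidth=250,suppress=True,precision=0)
    r=16 if n=="top" else 16
    x,y=c
    Z=P[y-r:y+r+1,x-r:x+r+1,2]
    print(n,"table z near",np.median(P[y-40:y+40,x-40:x+40,2]),P[y,x]);print(Z.round().astype(int))
E
```

```text
top table z near 0.05659546383896315 [ 603. -177.   15.]
[[ 4 -3 -2 ... -2 -1 -6]
 [ 3 -4 -2 ... -4 -3 -5]
 [ 0 -2 -1 ...  4 -3 -2]
 ...
 [-2 -1 -3 ...  3 -1 -2]
 [-5 -2  1 ...  5 -1 -4]
 [-2 -3 -2 ... -1 -1  0]]
scene table z near -0.046981068777416354 [ 615. -173.   23.]
[[  -1   -4    0 ...    0   -1    7]
 [  -2    0    4 ...    0   -3   -3]
 [  -4   -7 1244 ...   -9   -6    2]
 ...
 [  -2   -1    1 ...   -2   -1    0]
 [  -3   -2   -3 ...    5   -1   -3]
 [   4    1   -2 ...    3    3    1]]
```

Run:
```python
from h import *
np.set_printoptions(suppress=True,precision=1,linewidth=200)
for n in("top","scene"):
    A=[bot.get_image(n) for _ in range(8)]
    d=np.median([a[1] for a in A],0).astype(np.float32); im=np.mean([a[0] for a in A],0).astype(np.uint8)
    cv2.imwrite(f"pics/{n}A.png",im);np.save(f"pics/{n}A.npy",d)
    P,_,_=cloud(n,im,d)
    print(n,'noise',np.std(P[100:105,290:330,2]))
    X,Y,Z=P[...,0],P[...,1],P[...,2]
    near=np.hypot(X-605,Y+177)<60
    fl=near&(Z>8)&(Z<60); br=near&(Z>24)&(Z<60)
    v,u=np.nonzero(fl); (c,r)=cv2.minEnclosingCircle(np.c_[X[fl],Y[fl]].astype(np.float32))
    print('flange n',fl.sum(),'mean',P[fl].mean(0),'circ',c,r, 'pix',u.min(),u.max(),v.min(),v.max())
    b=P[br];print('bridge n',br.sum(),b.mean(0),'rect',cv2.minAreaRect(b[:,:2].astype(np.float32)), 'zmax',b[:,2].max())
    q=b[:,:2]-b[:,:2].mean(0);w,V=np.linalg.eigh(q.T@q/len(q));print('long axis deg',np.degrees(np.arctan2(V[1,1],V[0,1])),np.sqrt(w))
    x0,y0=(230,130) if n=="top" else (150,170)
    zi=np.clip((Z-(-10))*5,0,255).astype(np.uint8)
    cv2.imwrite(f"pics/z{n}.png",cv2.resize(np.hstack([zi[130:190,260:320],zi[140:200,185:245]] if n=="top" else [zi[170:230,165:225],zi[190:250,230:290]]),None,fx=6,fy=6,interpolation=0))
print(bot.get_state()["clock"])
```

```text
top noise 18.35271606434779
flange n 532 mean [ 605.6 -187.9   18.2] circ (606.443603515625, -189.4051513671875) 40.3054313659668 pix 283 308 141 166
bridge n 142 [ 606.1 -188.7   31.4] rect ((606.7266845703125, -188.7065887451172), (51.48566436767578, 24.27678108215332), 11.494651794433594) zmax 37.14821739179992
long axis deg -167.88449092576323 [ 7.2 14.8]
scene noise 1.4680914750211687
flange n 316 mean [ 610.2 -181.6   17.6] circ (606.4318237304688, -186.94412231445312) 40.03877639770508 pix 184 205 191 208
bridge n 82 [ 609.  -185.3   30.4] rect ((607.2032470703125, -186.7412567138672), (47.615665435791016, 24.027183532714844), 15.116671562194824) zmax 35.36365080703403
long axis deg -170.35939697268202 [ 7.2 13.4]
0.9
```

View pics/ztop.png

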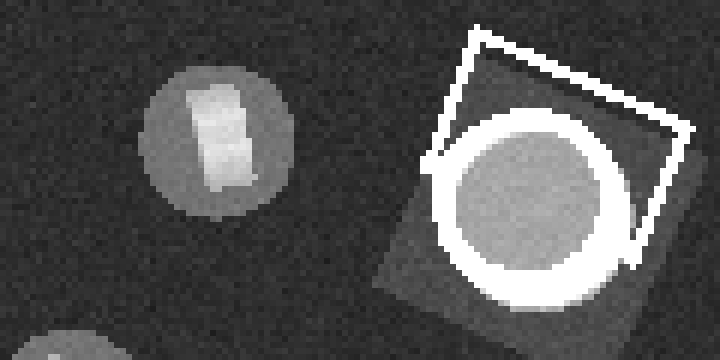

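View pics/zscene.png

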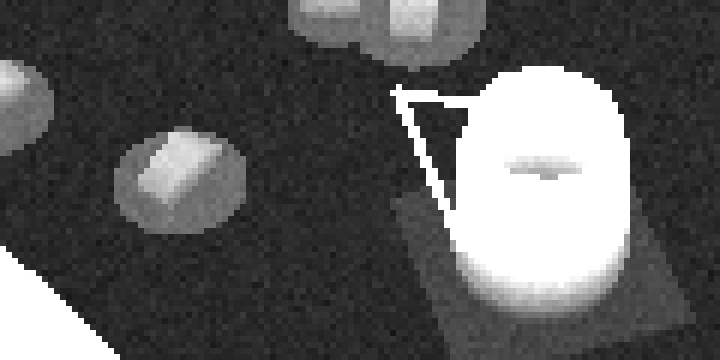

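The height maps show it clearly. The lid disc is at top (296,153) with its bridge long axis about 12° from world x. The canister's bail crossbar runs from (224,146) to (260,161) and is folded away from the robot. Next I'll measure the canister.

Run:
```python
from h import *
from scipy.optimize import least_squares
np.set_printoptions(suppress=True,precision=1,linewidth=200)
for n in("top","scene"):
    im=cv2.imread(f"pics/{n}A.png");d=np.load(f"pics/{n}A.npy");P,_,_=cloud(n,im,d)
    X,Y,Z=P[...,0],P[...,1],P[...,2]
    c0=ray("top",[[214,175]],110)[0]
    near=np.hypot(X-c0[0],Y-c0[1])<110
    ring=near&(Z>107)&(Z<125); 
    if n=="top": print(c0)
    R=P[ring];R=R[np.hypot(*(R[:,:2]-c0[:2]).T)<60]
    print(n,'ring n',len(R),'z',np.median(R[:,2]),'circ',cv2.minEnclosingCircle(R[:,:2].astype(np.float32)),'mean',R.mean(0))
    # outer fit: hull
    h=cv2.convexHull(R[:,:2].astype(np.float32))[:,0]
    f=least_squares(lambda p:np.hypot(h[:,0]-p[0],h[:,1]-p[1])-p[2],[*c0[:2],38],loss='soft_l1').x;print(' hullfit',f)
    pl=near&(Z>2.5)&(Z<9)&(im.min(2)>200)
    print(' plate',pl.sum(),np.median(Z[pl]),cv2.minAreaRect(P[pl][:,:2].astype(np.float32)))
    cc=f[:2]
    r=np.hypot(X-cc[0],Y-cc[1])
    bb=near&(Z>70)&(Z<104)&(r>55)
    B=P[bb];
    print(' bailpts',len(B))
    # crossbar: farthest along bail direction
    rect=cv2.minAreaRect(B[:,:2].astype(np.float32));print(' ',rect)
    ang=np.radians(np.arange(0,180,90))
    dirn=(B[:,:2].mean(0)-cc);dirn/=np.linalg.norm(dirn)
    for _ in range(5):
        s=(B[:,:2]-cc)@dirn; bar=B[(s>s.max()-11)]
        vx,vy,x0,y0=cv2.fitLine(bar[:,:2].astype(np.float32),cv2.DIST_HUBER,0,.01,.01).ravel()
        nn=np.array([vy,-vx]); nn*=np.sign(nn@dirn); dirn=nn
    t=(bar[:,:2]-cc)@np.array([-nn[1],nn[0]])
    print(' bar mean',bar.mean(0),len(bar),'+x dir deg',np.degrees(np.arctan2(nn[1],nn[0])),'dist',(np.array([x0,y0])-cc)@nn,'extent',t.min(),t.max(),'z',np.median(bar[:,2]))
```

```text
[529.9  53.6 110. ]
top ring n 208 z 113.21545712459167 circ ((536.5877685546875, 58.67494583129883), 40.90310287475586) mean [537.   59.9 112.9]
 hullfit [536.5  58.7  40.3]
 plate 657 5.367612972062612 ((536.0795288085938, 57.3155632019043), (125.313720703125, 126.85967254638672), 65.31774139404297)
 bailpts 91
  ((563.9095458984375, 46.426849365234375), (114.86194610595703, 70.26287078857422), 65.70686340332031)
 bar mean [589.5  32.6 102.2] 17 +x dir deg -24.987251 dist 59.237645272879014 extent -56.05976911295651 56.049786245378684 z 102.22727147489836
scene ring n 172 z 112.14892880787426 circ ((537.0631713867188, 59.626224517822266), 41.38386917114258) mean [536.9  59.6 111.9]
 hullfit [537.3  59.9  40.2]
 plate 9 4.571863237396325 ((543.7738647460938, 58.891845703125), (85.03501892089844, 115.1004409790039), 43.02851486206055)
 bailpts 79
  ((568.5582275390625, 46.66668701171875), (114.24597930908203, 61.90386199951172), 65.57571411132812)
 bar mean [597.4  44.2 102.7] 31 +x dir deg -24.110235 dist 61.49972462776574 extent -56.54295042525222 55.71094754896718 z 103.34614456966182
```

Run:
```python
from h import *
np.set_printoptions(suppress=True,precision=1,linewidth=200)
cc=np.array([536.9,59.2]);a=np.radians(-24.6);ex=np.array([np.cos(a),np.sin(a)]);ey=np.array([-ex[1],ex[0]])
for n in("top","scene"):
    im=cv2.imread(f"pics/{n}A.png");d=np.load(f"pics/{n}A.npy");P,_,_=cloud(n,im,d)
    Q=np.stack([(P[...,:2]-cc)@ex,(P[...,:2]-cc)@ey,P[...,2]],-1)
    m=(abs(Q[...,1])<50)&(Q[...,0]>48)&(Q[...,0]<85)&(Q[...,2]>40)&(Q[...,2]<160)
    q=Q[m];print(n,len(q),np.median(q,0),q.std(0)); print(np.polyfit(q[:,1],q[:,0],1))
```

```text
top 75 [ 61.7  -0.7 105.3] [ 1.7 29.2  1.3]
[-0.  61.8]
scene 52 [ 62.6   1.8 104.4] [ 1.7 29.6  1.3]
[-0.  62.4]
```

Bail: bar centre about (62, 102) mm in the canister frame, so its angle is about 1.05 rad. Canister centre is about (537, 59) with +x at -24.6°. Lid is about (606.5, -188.2) at 12°. Now I'll pick the lid.

```bash
cat >> h.py <<'E'
from scipy.spatial.transform import Rotation as Ro
def quat(deg):
    a=np.radians(deg);c,s=np.cos(a),np.sin(a)
    return Ro.from_matrix(np.array([[c,s,0],[s,-c,0],[0,0,-1.]])).as_quat()
def yaw(q):
    m=Ro.from_quat(q).as_matrix();return np.degrees(np.arctan2(m[1,0],m[0,0]))
CC=np.array([536.9,59.2]);CA=-24.6
def cw(x,y,z,cc=CC,ca=CA):
    a=np.radians(ca);return [cc[0]+x*np.cos(a)-y*np.sin(a),cc[1]+x*np.sin(a)+y*np.cos(a),z]
def st():
    s=bot.get_state();print('t',round(s["clock"],2),'p',s["tool_pos"].round(1),'yaw',round(yaw(s["ee_rot"]),1),'F',s["contact_force"].round(1),'gap',round(s["finger_gap"],3));return s
E
python3 - <<'E'
from h import *
st()
for o in(0,180):
    for nm,p,q in(("lid",[606.5,-188.2,37],12+o),("can",cw(0,0,141),-24.6+o),("canhi",cw(0,0,230),-24.6+o),("bail",cw(90,0,112),-24.6+o)):
        print(o,nm,bot.ik(p,quat(q)))
E
```

```text
t 0.9 p [147.7 529.8 253.3] yaw 164.4 F [-0.5 -0.9  0.1] gap 1.003
0 lid [-4.86987337e-01  7.38871597e-01  1.31681975e+00 -4.44089210e-16
  1.08590130e+00  8.74369480e-01]
0 can [-1.09464762e-01  4.72626881e-01  1.49938371e+00 -4.44089210e-16
  1.16958206e+00  1.89068256e+00]
0 canhi [-1.09464762e-01  3.81550955e-01  1.36599333e+00 -4.44089210e-16
  1.39404837e+00  1.89068256e+00]
0 bail [-1.55832436e-01  6.25334967e-01  1.29892948e+00 -4.44089210e-16
  1.21732820e+00  1.84431489e+00]
180 lid [-4.86987337e-01  7.38871597e-01  1.31681975e+00 -4.44089210e-16
  1.08590130e+00 -2.26722317e+00]
180 can [-1.09464762e-01  4.72626881e-01  1.49938371e+00 -4.44089210e-16
  1.16958206e+00 -1.25091009e+00]
180 canhi [-1.09464762e-01  3.81550955e-01  1.36599333e+00 -4.44089210e-16
  1.39404837e+00 -1.25091009e+00]
180 bail [-1.55832436e-01  6.25334967e-01  1.29892948e+00 -4.44089210e-16
  1.21732820e+00 -1.29727777e+00]
```

Run:
```python
from h import *
q=quat(12)
bot.move_ptp([606.5,-188.2,160],q)
bot.gripper_to(0.6)
st()
im,_=bot.get_image("scene");cv2.imwrite("pics/pre_s.png",cv2.resize(im[110:240,130:303],(692,520)))
print(bot.line_to([606.5,-188.2,37],v=80,guard=6));st()
im,_=bot.get_image("scene");cv2.imwrite("pics/dn_s.png",cv2.resize(im[110:240,130:303],(692,520)))
```

```text
t 4.34 p [ 606.5 -188.1  160. ] yaw 12.0 F [-0.1  1.2 -0.2] gap 0.604
False
t 6.08 p [ 606.7 -188.3   37.4] yaw 12.0 F [0.8 1.  0.6] gap 0.604
```

View pics/dn_s.png

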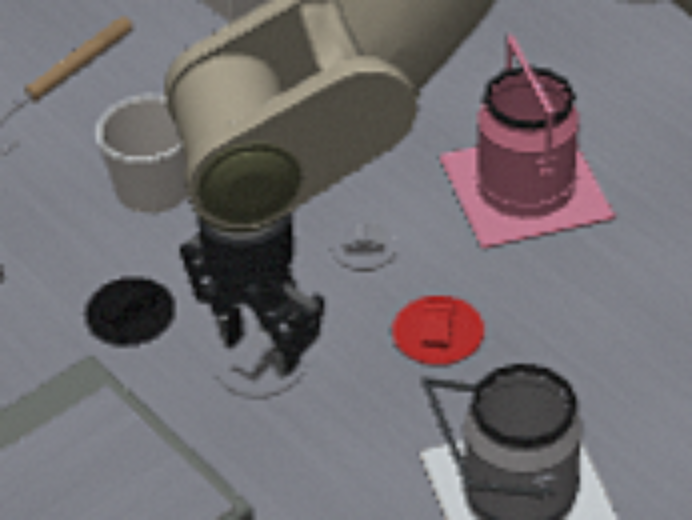

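The fingers straddle the lid's bridge (crop about (260,350)), with no contact yet. Closing and lifting.

Run:
```python
from h import *
bot.gripper_to(0.0,grip_force=50);s=st()
bot.line_to([606.7,-188.3,47],v=50);st()
bot.line_to([606.7,-188.3,230],v=200)
bot.move_ptp(cw(0,0,200),quat(CA));st()
for n in("scene","top"):
    A=[bot.get_image(n) for _ in range(4)]
    im=A[0][0];d=np.median([a[1] for a in A],0).astype(np.float32);cv2.imwrite(f"pics/held_{n}.png",im);np.save(f"pics/held_{n}.npy",d)
im=cv2.imread("pics/held_scene.png");cv2.imwrite("pics/held_c.png",cv2.resize(im[130:260,180:353],(692,520),interpolation=cv2.INTER_CUBIC))
```

```text
t 6.49 p [ 606.7 -188.3   37.4] yaw 12.0 F [-1.2  0.7  4.6] gap 0.268
t 6.84 p [ 606.7 -188.3   47.1] yaw 12.0 F [ 0.4 -0.3 -3.2] gap 0.27
t 8.93 p [537.3  58.5 199.8] yaw -24.6 F [ 1.2 -0.8 -3.1] gap 0.269
```

View pics/held_c.png

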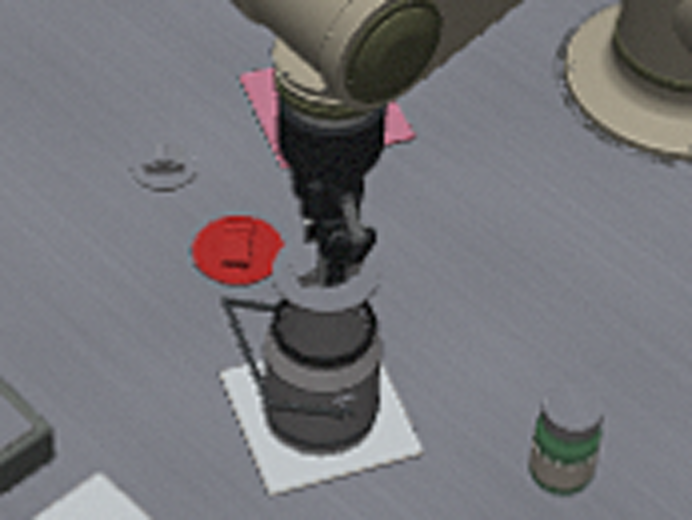

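The lid is held level above the canister (crop about (325,280)), and the bail is still folded down. Next I'll measure the held flange against the mouth.

Run:
```python
from h import *
from scipy.optimize import least_squares
np.set_printoptions(suppress=True,precision=1)
for n in("top","scene"):
    im=cv2.imread(f"pics/held_{n}.png");d=np.load(f"pics/held_{n}.npy");P,_,_=cloud(n,im,d)
    X,Y,Z=P[...,0],P[...,1],P[...,2]
    m=(np.hypot(X-537,Y-59)<55)&(Z>168)&(Z<181)
    p=P[m];h=cv2.convexHull(p[:,:2].astype(np.float32))[:,0]
    pf=least_squares(lambda a:np.hypot(*(h-a[:2]).T)-40,[537,59],loss='soft_l1').x
    f=least_squares(lambda a:np.hypot(*(h-a[:2]).T)-a[2],[537,59,40],loss='soft_l1').x
    A=np.c_[p[:,:2]-pf,np.ones(len(p))];g=np.linalg.lstsq(A,p[:,2],rcond=None)[0]
    print(n,m.sum(),'med',np.median(Z[m]),'minenc',cv2.minEnclosingCircle(h),'fix40',pf,'free',f,'tilt',np.degrees(g[:2]),g[2])
    m2=(np.hypot(X-537,Y-59)<55)&(Z>105)&(Z<120);print(' ring pts',m2.sum(),P[m2].mean(0))
```

```text
top 97 med 175.8935074245262 minenc ((513.2061157226562, 67.86653137207031), 26.70426368713379) fix40 [538.6  60.3] free [532.3  62.9  33.8] tilt [ 0.4 -0.4] 176.20584066724203
 ring pts 28 [500.7  64.4 113.5]
scene 237 med 175.27977010677114 minenc ((539.3716430664062, 61.26959228515625), 39.98666763305664) fix40 [538.   61.2] free [538.5  61.5  39.2] tilt [-0.1 -0.2] 175.32493823812507
 ring pts 120 [547.6  69.9 112.1]
```

The held lid is level and sits about (+1.6, +1.5) mm off the mouth, with both cameras agreeing. I'll correct that and lower it under guard.

Run:
```python
from h import *
x,y=535.8,57.1
bot.line_to([x,y,158],v=80);bot.dwell(0.2);st()
print(bot.line_to([x,y,139],v=25,guard=4));bot.dwell(0.1);st()
im,_=bot.get_image("scene");cv2.imwrite("pics/seat.png",cv2.resize(im[130:260,180:353],(692,520),interpolation=cv2.INTER_CUBIC))
```

```text
t 10.2 p [536.   57.1 158.5] yaw -24.6 F [-0.  -0.4 -3.9] gap 0.275
True
t 10.97 p [535.6  57.1 140. ] yaw -24.6 F [0.7 0.1 3.1] gap 0.262
```

View pics/seat.png

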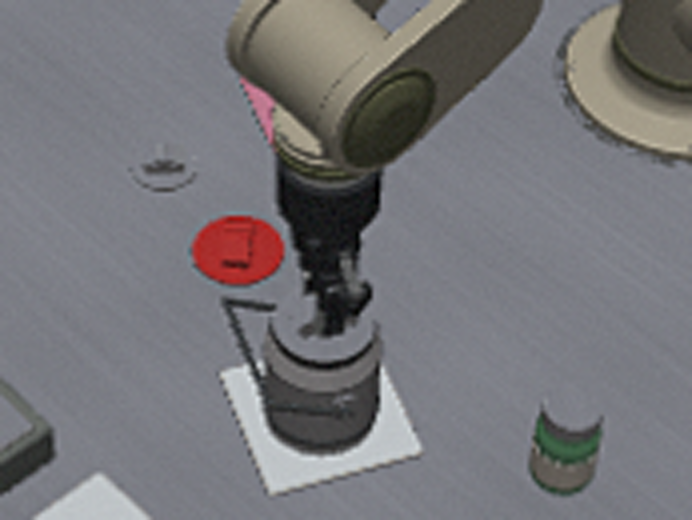

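The lid sits flat on the rim and made contact at TCP 140, where 141 was expected. Releasing and backing off to check.

Run:
```python
from h import *
bot.gripper_to(0.5)
bot.line_to([535.6,57.1,230],v=120)
p=cw(120,0,235);bot.move_ptp(p,quat(CA));st()
np.set_printoptions(suppress=True,precision=1)
from scipy.optimize import least_squares
for n in("scene","top"):
    A=[bot.get_image(n) for _ in range(4)]
    im=A[0][0];d=np.median([a[1] for a in A],0).astype(np.float32);cv2.imwrite(f"pics/rel_{n}.png",im)
    P,_,_=cloud(n,im,d);X,Y,Z=P[...,0],P[...,1],P[...,2]
    m=(np.hypot(X-537,Y-59)<46)&(Z>113)&(Z<123)
    p=P[m];h=cv2.convexHull(p[:,:2].astype(np.float32))[:,0]
    pf=least_squares(lambda a:np.hypot(*(h-a[:2]).T)-a[2],[537,59,40],loss='soft_l1').x
    g=np.linalg.lstsq(np.c_[p[:,:2]-pf[:2],np.ones(len(p))],p[:,2],rcond=None)[0]
    b=P[(np.hypot(X-537,Y-59)<32)&(Z>125)&(Z<150)]
    print(n,m.sum(),'c',pf,'z/tilt',g[2],np.degrees(g[:2]),'bridge',len(b),cv2.minAreaRect(b[:,:2].astype(np.float32)))
    a=np.radians(CA);ex=np.array([np.cos(a),np.sin(a)]);ey=np.array([-ex[1],ex[0]])
    Q=np.stack([(P[...,:2]-CC)@ex,(P[...,:2]-CC)@ey,Z],-1)
    k=(abs(Q[...,1])<50)&(Q[...,0]>48)&(Q[...,0]<85)&(Z>40)&(Z<130);print(' bar',k.sum(),np.median(Q[k],0))
i=cv2.imread("pics/rel_scene.png")[150:250,200:333];j=cv2.imread("pics/rel_top.png")[130:230,150:283]
cv2.imwrite("pics/rel.png",np.hstack([cv2.resize(k,(400,300),interpolation=cv2.INTER_CUBIC) for k in(i,j)]))
```

```text
t 12.81 p [645.8   9.2 233.6] yaw -24.6 F [-0.7  0.3  0.2] gap 0.498
scene 281 c [537.2  59.8  39.8] z/tilt 116.9397377227511 [-0.2  0. ] bridge 135 ((536.0387573242188, 59.63450622558594), (27.66355323791504, 51.28358840942383), 63.27080154418945)
 bar 53 [ 62.4   1.1 104.5]Traceback (most recent call last):
  File "<stdin>", line 12, in <module>
TypeError: 'NoneType' object is not subscriptable
```

Released: the lid is level and centred at (537.2, 59.8) with flange top at 117 mm, and the bail is still folded (bar at (62, 104)). My picture code failed only because the top view is hidden by the arm. Next I'll straddle behind the bail bar with both fingers and follow its arc.

```bash
cat >> h.py <<'E'
RC=np.array([536.3,58.2])
def at(x,z): return cw(x,0,z,cc=RC)
def cf():
    s=bot.get_state();a=np.radians(CA);d=s["tool_pos"][:2]-RC;f=s["contact_force"]
    c,sn=np.cos(a),np.sin(a)
    print('t %.2f x %.1f y %.1f z %.1f  Fx %.1f Fy %.1f Fz %.1f'%(s["clock"],d[0]*c+d[1]*sn,-d[0]*sn+d[1]*c,s["tool_pos"][2],f[0]*c+f[1]*sn,-f[0]*sn+f[1]*c,f[2]))
    return f[0]*c+f[1]*sn
E
python3 - <<'E'
from h import *
bot.line_to(at(95,150),v=120)
print(bot.line_to(at(95,112),v=60,guard=6));cf()
im,_=bot.get_image("scene");cv2.imwrite("pics/bail0.png",cv2.resize(im[130:260,180:353],(692,520),interpolation=cv2.INTER_CUBIC))
E
```

```text
False
t 14.88 x 95.2 y 0.1 z 112.2  Fx -0.9 Fy -0.6 Fz 1.2
```

View pics/bail0.png

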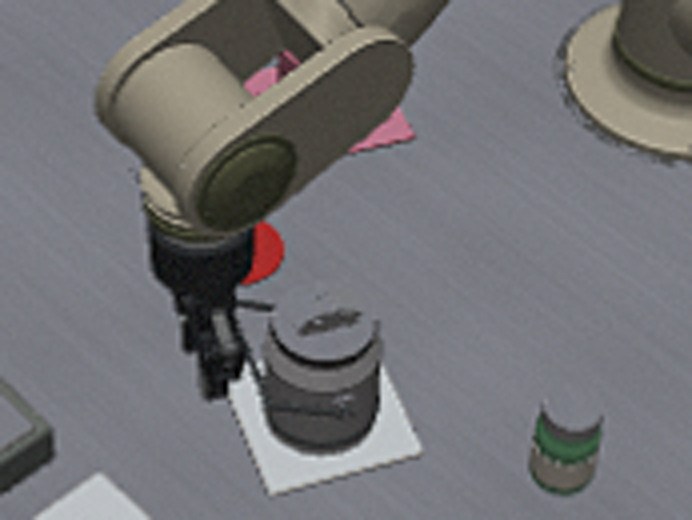

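The fingers stand outside the bar (crop (215,365)), with the bail arm visible beyond. I'll sweep it up to the ramp.

Run:
```python
from h import *
A=lambda a:at(72*np.sin(a)+14,67+72*np.cos(a)+11)
for a in(1.05,0.9,0.75,0.6,0.5,0.42):
    if bot.line_to(A(a),v=60,guard=8): print('guard');cf();break
    cf()
im,_=bot.get_image("scene");cv2.imwrite("pics/bail1.png",cv2.resize(im[130:260,180:353],(692,520),interpolation=cv2.INTER_CUBIC))
```

```text
t 15.39 x 76.2 y 0.1 z 114.1  Fx -0.4 Fy -0.4 Fz -0.5
t 15.72 x 70.2 y 0.1 z 123.1  Fx -0.5 Fy 0.2 Fz -0.3
t 16.06 x 62.7 y 0.1 z 130.9  Fx -0.3 Fy -1.1 Fz 0.0
t 16.39 x 54.3 y 0.1 z 137.7  Fx -0.3 Fy -0.5 Fz 0.2
t 16.66 x 48.2 y 0.1 z 141.4  Fx 0.8 Fy 0.4 Fz 0.2
t 16.91 x 43.1 y 0.0 z 143.9  Fx 0.7 Fy 0.3 Fz -1.5
```

View pics/bail1.png

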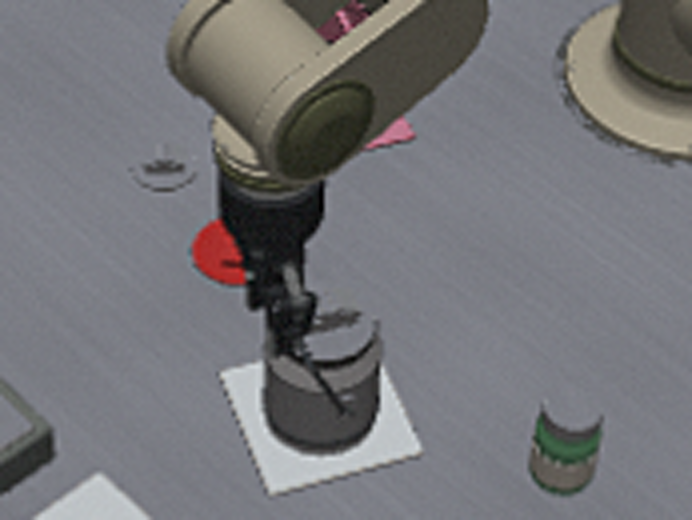

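The bail follows: its near arm now rises from (350,410) to (300,355). From here I'll push in small steps, watching the force.

Run:
```python
from h import *
x=42.;pk=0;base=0.3
while x>11:
    x-=1.5 if x>26 else 0.8
    a=np.arcsin(np.clip((x-14)/72,-1,1))
    g=bot.line_to(at(x,67+72*np.cos(max(a,0))+11),v=25,guard=18)
    f=cf()-base;pk=max(pk,f)
    if g: print('guard');break
    if pk>6 and f<0.45*pk: print('drop');break
```

```text
t 17.23 x 40.3 y 0.0 z 145.0  Fx -0.2 Fy 0.2 Fz 0.3
t 17.48 x 38.9 y 0.0 z 145.6  Fx 0.0 Fy 0.6 Fz 0.6
t 17.73 x 37.4 y 0.0 z 146.1  Fx 0.1 Fy -0.3 Fz 1.1
t 17.98 x 35.9 y -0.0 z 146.6  Fx -0.5 Fy 0.8 Fz -0.5
t 18.23 x 34.4 y 0.0 z 147.1  Fx 1.1 Fy -0.5 Fz -0.4
t 18.48 x 33.0 y 0.0 z 147.5  Fx 1.6 Fy 0.5 Fz 0.5
t 18.73 x 31.6 y 0.0 z 148.0  Fx 2.6 Fy 0.2 Fz 1.4
t 18.98 x 30.0 y 0.0 z 148.4  Fx 3.6 Fy -0.5 Fz 0.7
t 19.23 x 28.6 y -0.0 z 148.7  Fx 3.3 Fy -0.9 Fz 1.9
t 19.48 x 27.2 y 0.0 z 149.0  Fx 4.5 Fy -0.5 Fz 1.8
t 19.73 x 25.8 y -0.0 z 149.3  Fx 4.9 Fy -0.3 Fz 2.0
t 19.98 x 25.2 y 0.0 z 149.4  Fx 5.4 Fy -0.3 Fz 1.9
t 20.23 x 24.5 y 0.0 z 149.6  Fx 6.4 Fy -0.4 Fz 1.1
t 20.48 x 23.9 y -0.0 z 149.7  Fx 6.5 Fy 0.9 Fz 1.7
t 20.73 x 23.3 y -0.0 z 149.8  Fx 8.2 Fy 0.0 Fz 1.0
t 20.98 x 22.6 y -0.0 z 150.0  Fx 8.5 Fy -0.3 Fz 0.1
t 21.23 x 21.7 y 0.0 z 150.1  Fx 6.4 Fy 0.1 Fz 1.6
t 21.48 x 20.4 y 0.0 z 150.1  Fx 5.0 Fy -0.8 Fz 1.5
t 21.73 x 18.6 y -0.0 z 149.6  Fx 0.6 Fy -0.2 Fz 0.7
drop
```

Run:
```python
from h import *
x=18.6
while x>11:
    x-=0.8
    g=bot.line_to(at(x,150),v=25,guard=8)
    f=cf()
    if g or f>7: print('stop');break
```

```text
t 21.98 x 17.1 y 0.0 z 149.6  Fx -0.0 Fy -0.1 Fz 0.7
t 22.23 x 16.8 y 0.0 z 149.9  Fx 0.1 Fy 0.1 Fz -0.2
t 22.48 x 16.1 y -0.0 z 150.0  Fx -0.2 Fy 0.4 Fz -0.1
t 22.73 x 15.4 y -0.0 z 150.0  Fx -0.2 Fy 0.5 Fz 0.7
t 22.98 x 14.5 y 0.0 z 150.0  Fx -0.4 Fy 0.0 Fz -0.4
t 23.23 x 13.9 y 0.0 z 150.1  Fx 0.6 Fy 0.3 Fz -0.9
t 23.48 x 13.1 y 0.0 z 150.1  Fx 2.5 Fy -0.3 Fz 0.5
t 23.73 x 12.2 y 0.0 z 150.1  Fx 1.7 Fy -0.0 Fz 0.6
t 23.98 x 11.3 y 0.0 z 150.0  Fx 1.1 Fy 0.6 Fz 1.0
t 24.23 x 10.6 y -0.0 z 150.0  Fx 1.5 Fy -0.8 Fz 1.1
```

The bar snapped ahead (no force from 17 to 14 mm) and the fingers then touched it again lightly in the groove. Backing out to check.

Run:
```python
from h import *
bot.line_to(at(45,150),v=80);bot.line_to(at(60,240),v=150);cf()
bot.move_ptp([330,-250,330],quat(CA));st()
np.set_printoptions(suppress=True,precision=1)
a=np.radians(CA);ex=np.array([np.cos(a),np.sin(a)]);ey=np.array([-ex[1],ex[0]])
for n in("scene","top"):
    A=[bot.get_image(n) for _ in range(4)]
    im=A[0][0];d=np.median([q[1] for q in A],0).astype(np.float32);cv2.imwrite(f"pics/end_{n}.png",im)
    P,_,_=cloud(n,im,d);Z=P[...,2]
    cc=CC+([-.4,-.5] if n=="top" else [.3,.6])
    Q=np.stack([(P[...,:2]-cc)@ex,(P[...,:2]-cc)@ey,Z],-1)
    for lo,hi in((18,52),(-52,-18)):
        k=(Q[...,1]>lo)&(Q[...,1]<hi)&(abs(Q[...,0])<30)&(Z>129)&(Z<160);print(n,'bar',k.sum(),np.median(Q[k],0),np.polyfit(Q[k][:,1],Q[k][:,0],1))
    k=(np.hypot(Q[...,0],Q[...,1])<38)&(Z>108)&(Z<122);print(' flange',k.sum(),np.median(Z[k]))
i=cv2.imread("pics/end_scene.png")[170:320,200:400];j=cv2.imread("pics/end_top.png")[110:260,85:285]
cv2.imwrite("pics/end.png",np.hstack([cv2.resize(k,(400,300),interpolation=cv2.INTER_CUBIC) for k in(i,j)]))
```

```text
t 25.57 x 59.4 y -0.1 z 239.0  Fx -0.6 Fy -0.2 Fz -0.4
t 27.04 p [ 330.4 -249.7  329.7] yaw -24.6 F [0.6 0.3 0.1] gap 0.501
scene bar 17 [ -2.2  35.9 140.5] [-0.  -1.7]
scene bar 16 [ -2.3 -34.2 139.1] [-0.  -3.5]
 flange 221 114.9678817600329
top bar 28 [ -3.2  35.1 140.8] [-0.  -2.8]
top bar 28 [ -3.  -34.6 140.8] [-0.  -3.2]
 flange 372 115.46796392902107
```

View pics/end.png

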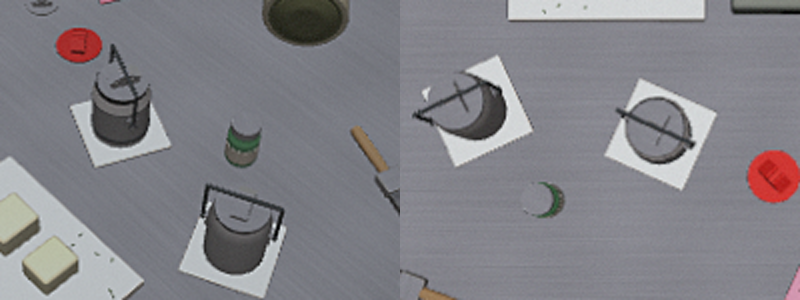

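View pics/end_scene.png

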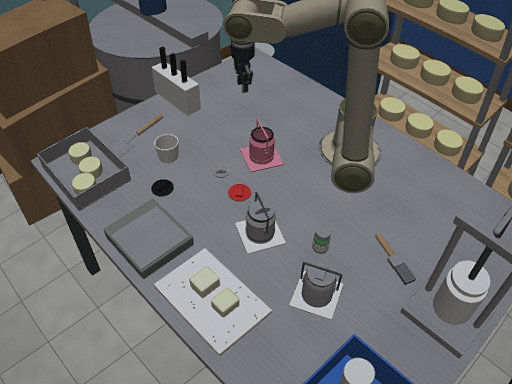

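The bail is upright over the lid, as on the reference canister: scene (260,210), top crop (655,128). The flange is down about 2 mm, so it's clamped. The bar reads about 2.6 mm past centre, so I'll compare it with the lid's own centre.

Run:
```python
from h import *
from scipy.optimize import least_squares
np.set_printoptions(suppress=True,precision=1)
for n in("top","scene"):
    A=[bot.get_image(n) for _ in range(6)]
    d=np.median([q[1] for q in A],0).astype(np.float32);im=A[0][0]
    P,_,_=cloud(n,im,d);X,Y,Z=P[...,0],P[...,1],P[...,2]
    w=ray("top",[[120,163]],140)[0][:2]
    for nm,c0 in(("open",CC),("closed",w)):
        if nm=="closed":
            k=(np.hypot(X-c0[0],Y-c0[1])<60)&(Z>112)&(Z<119);c0=P[k][:,:2].mean(0)
        r=np.hypot(X-c0[0],Y-c0[1])
        k=(r<46)&(Z>111.5)&(Z<119);h=cv2.convexHull(P[k][:,:2].astype(np.float32))[:,0]
        c=least_squares(lambda a:np.hypot(*(h-a[:2]).T)-a[2],[*c0,40],loss='soft_l1').x
        b=P[(r<65)&(Z>134)&(Z<150)]; b=b[np.hypot(*(b[:,:2]-c[:2]).T)>28]
        vx,vy,x0,y0=cv2.fitLine(b[:,:2].astype(np.float32),cv2.DIST_HUBER,0,.01,.01).ravel()
        nn=np.array([vy,-vx]);nn*=np.sign(nn[0])
        p=P[k];g=np.linalg.lstsq(np.c_[p[:,:2]-c[:2],np.ones(len(p))],p[:,2],rcond=None)[0]
        print(n,nm,'lid c',c,'z',g[2],'tilt',np.degrees(g[:2]),'bar normal',np.degrees(np.arctan2(nn[1],nn[0])),'off',(np.array([x0,y0])-c[:2])@nn,'barz',np.median(b[:,2]))
    br=P[(np.hypot(X-CC[0],Y-CC[1])<32)&(Z>124)&(Z<134)];print(' bridge low', len(br),br.mean(0),cv2.minAreaRect(br[:,:2].astype(np.float32)))
print(bot.get_state()["clock"])
```

```text
top open lid c [535.6  58.6  40.2] z 115.31264409424648 tilt [-0.5 -0.1] bar normal -24.308859 off -2.4193656067285763 barz 140.50519652731035
top closed lid c [572.  336.5  37.7] z 115.28149483611483 tilt [-0.   0.1] bar normal 24.797905 off -0.6018903449949146 barz 140.6855367159672
 bridge low 75 [533.1  58.9 130.5] ((534.6682739257812, 58.38593292236328), (23.781299591064453, 51.15109634399414), 65.06754302978516)
scene open lid c [536.6  60.7  40. ] z 114.84637893074989 tilt [-0.4 -0.1] bar normal -24.686453 off -1.7784686130134137 barz 139.71725296302762
scene closed lid c [574.1 339.9  39.4] z 115.39022330626358 tilt [-0.7 -1. ] bar normal 24.246815 off 0.3272818478533396 barz 140.51125745074881
 bridge low 74 [538.3  62.2 130. ] ((535.1015625, 59.3560905456543), (26.493854522705078, 51.144100189208984), 65.93940734863281)
28.0417
```

The bar is in the groove: bar and flange heights match the reference canister to within 1 mm. My last pushes did shift it about 2 mm towards the far lip, though. With time left, I'll nudge it back gently from the other side under a small force guard.

Run:
```python
from h import *
bot.move_ptp(at(-45,230),quat(CA))
print(bot.line_to(at(-45,150),v=100,guard=6));cf()
bot.line_to(at(-22,150),v=60,guard=5);cf()
x=-19
while x<=-13.6:
    g=bot.line_to(at(x,150),v=25,guard=5);f=cf()
    if g or f<-5: print('stop');break
    x+=0.8
bot.line_to(at(-45,150),v=80);bot.line_to(at(-50,240),v=150)
bot.move_ptp([330,-250,330],quat(CA));st()
np.set_printoptions(suppress=True,precision=1)
a=np.radians(CA);ex=np.array([np.cos(a),np.sin(a)]);ey=np.array([-ex[1],ex[0]])
for n in("scene","top"):
    A=[bot.get_image(n) for _ in range(4)]
    im=A[0][0];d=np.median([q[1] for q in A],0).astype(np.float32);cv2.imwrite(f"pics/fin_{n}.png",im)
    P,_,_=cloud(n,im,d);Z=P[...,2]
    cc=CC+([-.4,-.5] if n=="top" else [.3,.6])
    Q=np.stack([(P[...,:2]-cc)@ex,(P[...,:2]-cc)@ey,Z],-1)
    for lo,hi in((18,52),(-52,-18)):
        k=(Q[...,1]>lo)&(Q[...,1]<hi)&(abs(Q[...,0])<30)&(Z>129)&(Z<160);print(n,'bar',k.sum(),np.median(Q[k],0))
    k=(np.hypot(Q[...,0],Q[...,1])<38)&(Z>108)&(Z<122);print(' flange',k.sum(),np.median(Z[k]))
i=cv2.imread("pics/fin_scene.png")[170:320,200:400];j=cv2.imread("pics/fin_top.png")[110:260,85:285]
cv2.imwrite("pics/fin.png",np.hstack([cv2.resize(k,(400,300),interpolation=cv2.INTER_CUBIC) for k in(i,j)]))
```

```text
False
t 30.41 x -44.6 y 0.0 z 150.6  Fx -0.2 Fy -0.3 Fz 0.4
t 30.94 x -21.9 y -0.1 z 149.8  Fx -0.8 Fy -0.5 Fz -0.9
t 31.21 x -19.0 y 0.0 z 150.0  Fx -0.6 Fy -0.3 Fz 0.4
t 31.46 x -18.2 y -0.0 z 150.0  Fx 1.0 Fy 0.3 Fz -0.3
t 31.71 x -17.4 y -0.0 z 150.0  Fx -0.4 Fy 0.8 Fz 0.2
t 31.96 x -16.8 y 0.0 z 150.0  Fx -1.3 Fy -0.1 Fz 0.8
t 32.21 x -15.8 y -0.0 z 150.0  Fx -2.2 Fy -0.3 Fz 0.7
t 32.46 x -14.9 y 0.0 z 150.0  Fx -1.5 Fy 0.8 Fz 1.1
t 32.71 x -14.1 y 0.0 z 150.0  Fx -1.3 Fy 0.4 Fz 1.6
t 35.4 p [ 330.4 -249.5  329.7] yaw -24.6 F [ 0.5 -0.4  0.1] gap 0.501
scene bar 20 [  0.9  35.6 140.4]
scene bar 17 [  0.6 -34.7 140.5]
 flange 217 114.79198091492765
top bar 28 [ -0.4  34.9 140.8]
top bar 26 [  0.  -35.9 141.1]
 flange 369 115.49121741144607
```

View pics/fin.png

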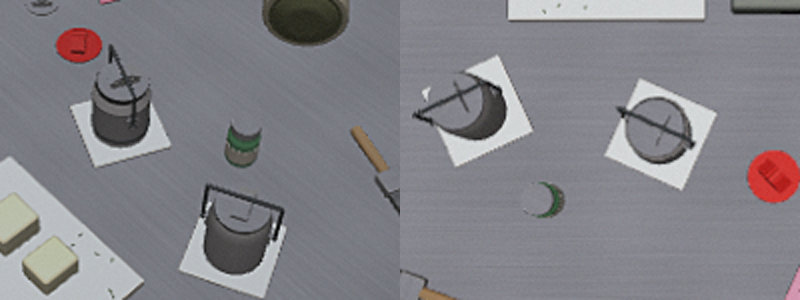

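The bar now lies centred over the canister (offset within 1 mm) at 140.5 mm, and the flange is still pressed to about 115 mm. The neighbouring objects haven't moved and the arm is clear. Handing in.

Run:
```python
from bench import bot
print(bot.sign_off(),bot.get_state()["clock"])
```

```text
the job is handed in; nothing more can be done
the job is handed in; nothing more can be done
```

The job is done and handed in: the larger steel lid is clamped on the open canister. The robot clock read about 35 s of the 61 s allowed.

**What I did:** I gripped the lid by its bridge and turned the groove to lie along the bail's hinge direction. I set it on the mouth under a force guard and let go while the bail was still folded. Then I swung the bail up with both fingers straddling the bridge. The push peaked at about 8.5 N just before the bar snapped into the groove.

**Last checks:**
- **Clamp:** the flange is pressed down about 2 mm from where it rested before. Flange and bar heights match the closed reference canister to within about 1 mm.
- **Bar position:** it is within 1 mm of centre in both cameras.
- **Other objects:** the herb jar, the other canister and the red lid show no movement in the final crops. The small lid and the mold looked in place in the full view before the last nudge; I never touched them.

**What disagreed or failed:**
- After the snap I pushed on too far, which left the bar about 2.5 mm past centre in the groove. I nudged it back from the other side with about 2 N.
- The top view was blocked by the arm right after release, so only the scene camera confirmed the lid was seated at that point.
- The push peak was slightly below the 9–16 N you gave.

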